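Pin a drilling pack of circuit-board blanks

TASK

Square up the loose drilling pack in the jig by sliding the corner clamp in until all four boards are home against both fences and it comes to a firm stop, without crushing their edges. Then take the thick locating pin from the wooden pin block and pass it down through the holes of all four boards into the jig, gently, until its shoulder sits flat on the top board. Leave the pin in, the clamp closed, and the other things where they are.

Things in the scene. Friction and masses are not known exactly. Their poses are not given: they have to be found in the camera images.
- jig: fixed aluminium pinning jig, plate 170 (x) by 150 (y) by 16 mm on 10 mm rubber feet, its top 26 mm up; origin under its centre on the worktop. Two steel fences, 18 mm high, 12 mm thick: inner face of the far one at x = +60 mm, of the left one at y = +50 mm (jig axes). A board fully home against both has its centre at x = +10, y = +10 mm, axes parallel to the jig's
- bush (a point): centre of the mouth of the jig's hole (9.6 mm wide, through the 16 mm plate) at x = +38, y = +28 mm in the jig, level with the plate's top, 26 mm above the worktop and hidden under the pack; axes as the jig's
- clamp: steel corner clamp, an L-shaped block 20 mm high sliding on the plate along the jig's (+x, +y)/sqrt 2 towards the fences' corner; origin at its notch's inner corner, at plate height, axes as the jig's. Starts 18 to 24 mm open; closed, its origin is at x = -40, y = -30 mm in the jig. Drags with 6 N, up to 15 N as it shoves boards; with them home it stops dead: stop at 20 to 26 N. Stays where left
- clamp_post (a point): on the axis of the clamp's upright round post (14 mm wide, dark with bright rings, rising 35 mm above the 20 mm high clamp block), 25 mm above the block's top, 10 mm below the post's top, 71 mm above the worktop: where to grip it. Axes as the jig's
- backing_board: lowest board, brown fibreboard 100 (x) by 80 (y) by 8 mm, 60 g; origin under its centre, 26 mm above the worktop. All four boards have this outline and a 9 mm hole at x = +28, y = +18 mm in their own axes, which is over the bush when the board is home; they start 3 to 8 mm off home along x and y and up to 0.05 rad askew, each differently
- blank_lower: second board, copper-clad blank 100 by 80 by 3.2 mm; origin at the centre of its underside, 34 mm above the worktop
- blank_upper: third board, copper-clad blank like the one under it; origin at the centre of its underside, 37.2 mm above the worktop
- entry_board: top board, plain dark brown laminate 100 by 80 by 3 mm; origin at the centre of its underside, 40.4 mm above the worktop. The pack's top is 43.4 mm above the worktop
- pin: thick steel locating pin, origin on its axis under the 20 by 3 mm shoulder, z up. Below: shank 8 mm wide, 30 mm long, its flat foot only chamfered by 0.5 mm, so it must be felt into the 9 mm hole. Above: round grip 16 mm wide, top 34 mm above the origin. Grip it 24 mm above the origin, so the fingertips clear the shoulder. Home: origin 43.4 mm above the worktop
- slim_pin: another pin in the same block, too thin for this job: grip 10 mm in diameter and 24 mm tall, shank 5 mm; origin as on the thick pin. The two pins may stand in either hole of the block
- pin_block: fixed wooden pin block 44 (x) by 100 (y) by 38 mm; origin at the centre of its underside; two upright holes 10 mm wide at y = +26 and -26 mm on its long middle line
- flux_pot: small yellowed pot with a lid, 38 mm wide and high, origin under its centre; bystander, not to be disturbed
- big_cap: blue upright capacitor, 25 mm wide, 44 mm high, origin under its centre; bystander, not to be disturbed

How it is judged:
On the way:
1. the pack is squared against both fences with the clamp closed on it (x of backing_board in the frame of jig between 0.0085 and 0.0112 m and y of backing_board in the frame of jig between 0.0085 and 0.0112 m and angle between the x axis of each of backing_board, blank_lower, blank_upper, entry_board and the x axis of jig, either way round below 0.025 rad and x of blank_lower in the frame of jig between 0.0085 and 0.0112 m and y of blank_lower in the frame of jig between 0.0085 and 0.0112 m and x of blank_upper in the frame of jig between 0.0085 and 0.0112 m and y of blank_upper in the frame of jig between 0.0085 and 0.0112 m and x of entry_board in the frame of jig between 0.0085 and 0.0112 m and y of entry_board in the frame of jig between 0.0085 and 0.0112 m and x of clamp in the frame of jig above -0.0415 m), for 0.2 s.
At the end, for the whole second after the job is handed in: thick pin through all four boards into the bush, at rest: axis within 1.8 mm of the bush, upright within 0.06 rad, shoulder 42 to 45 mm above the worktop; every board flat, centre 8.5 to 11.2 mm along the jig's x and y, square within 0.025 rad; clamp closed: its origin past -41.5 mm in the jig's x (all of step 1 and z of backing_board in the frame of jig below 0.0272 m and z of blank_lower in the frame of jig below 0.0352 m and z of blank_upper in the frame of jig below 0.0384 m and z of entry_board in the frame of jig below 0.0416 m and horizontal distance between pin and bush below 0.0018 m and z of pin in the frame of jig between 0.042 and 0.045 m and angle between pin's own z axis and vertical below 0.06 rad and linear speed of pin below 0.01 m/s); the robot touches nothing.
It fails at once if a board's edge is crushed: the clamp presses any one board with more than 12 N (contact force between clamp and backing_board above 12 N or contact force between clamp and blank_lower above 12 N or contact force between clamp and blank_upper above 12 N or contact force between clamp and entry_board above 12 N).
It fails at once if the pin is forced: it presses any one board, or the jig, with more than 35 N (contact force between pin and backing_board above 35 N or contact force between pin and blank_lower above 35 N or contact force between pin and blank_upper above 35 N or contact force between pin and entry_board above 35 N or contact force between pin and jig above 35 N).
It fails at once if a bystander (flux pot, capacitor, slim pin) is moved more than 20 mm (distance of any of slim_pin, flux_pot, big_cap from where it was at the start of the episode above 0.02 m).
It also fails if it takes over 67 s, if anything falls off the work surface, if the arm or the gripper's body presses on something with over 40 N, if the wrist force passes 120 N, or if a joint passes its speed limit or range.

ROBOT

A 6-joint arm with a two-finger parallel gripper is mounted at the origin on a cart in front of the work surface, level with it; the furniture and walls round the work are solid. World frame = base frame: x ahead of the robot, y to its left, z up, the work surface at z = 0. Lengths are in m, angles in rad, forces in N, time in s.
With the tool pointing down it reaches from about 0.375 to 0.9 m from the base axis. Payload 3.1 kg.
Tool frame: the origin (TCP) lies at the very end of the fingers, on their centre line; the grasp point (between the pads) lies arm.tcp_to_grasp behind it (arm.tcp_to_grasp is the distance from the TCP to the grasp point, in m); z points along the fingers, y is the direction in which the jaws open and shut (so a half turn about z gives the same grasp; the last joint's range is limited). The gripper opens to 85 mm and grips with 20 to 120 N. Pads are 22 mm wide; open, the fingers measure 114 mm over their backs; the gripper's body (76 mm by 85 mm) begins 54 mm behind the grasp point. The pads swing forward as they close: fully open they stand 13 mm farther back than shut.
Start: joints at [-1.288, 0.527, 1.433, -0, 1.181, -0.178], TCP at [0.278, -0.559, 0.231] pointing down, gripper open.
Joint ranges: [-3.08, 3.08], [-0.75, 2.2], [0.22, 2.44], [-1.43, 4.57], [0, 2.65], [-2.85, 2.85]. Speed limits (rad/s): [2.79, 2.79, 3.14, 3.14, 3.14, 3.14].

INTERFACE

Orientations are given as a unit quaternion [w, x, y, z].
In Python, from plant import arm, grab_frame, calibration, order gives the robot as it stands.
- The arm moves only by the tool drive_tool, never from a script. Its argument "steps" is a list of rows, each a list of 5 numbers: the closure, from 0 (fully open) to 1 (shut), then the shift along the tool's x, y, z in cm, then the turn about the tool's z in rad. A call has 1 to 8 rows; each row shifts and turns the pose as measured when the row begins, along the tool's axes as they then stand; what a row does not reach is not made up. A row lasts 1/10 s, in which the tool goes at most 50 mm and 8.59 degrees, less where a joint would pass 70% of its speed; a pose out of reach is approached as far as the arm can. A call is refused whole if a number of a shift passes 5 or a number of a turn 0.15, either way. A call with a gripper value outside its range is refused whole. The fingers move at their own pace and stop on an object; "newtons" is the grip in N (left out, the last holds). Time passes only in rows, so rows that do not move let the fingers close. It gives the time, the measured TCP pose, the force and the opening at its end, in the units of the state.
- arm.read_state(): the state, without advancing time (a new reading comes with each control period).
- grab_frame(name): name is "scene" or "top"; returns the picture (384x512x3 uint8, red, green, blue); there is no depth.
- calibration(name): a dict with "fx", "fy", "cx", "cy" (pixels), "k1" (the pictures are not rectified: a ray, as slopes to the right and down, at radius r is drawn at 1 + k1 r^2 times it, then the intrinsics apply), "R" (3x3) and "t" (3): a world point X has camera coordinates R X + t. Camera axes: x right, y down, z forward; pixel columns grow to the right and rows downward; lengths in m; the calibration is good to about 2 mm. A picture is of the moment at which its call begins. calibration takes no time and is no camera call.
- order.job_done(): hands the job in, once; it reports no verdict.
The state is a dict: "time_s": time; "joint_positions": joint angles; "joint_velocities": joint speeds; "effort": joint torques, N m; "eef_pos": TCP position; "ee_rot": TCP orientation; "ft_force": force on the tool from outside, world axes, zero at the start; "torque": the same for the moment, N m; "width": finger opening in m.
Only numpy, scipy, OpenCV 4.12 (cv2) and the standard library are available. Lean on these libraries where they do the work, as an engineer would, in place of code of your own. Each camera call takes 0.05 s, during which the arm holds its last target. There are 200 camera calls.

## Working session

There is one attempt and no reset: what is moved stays moved. The work goes in short steps, Python scripts to look and compute and a tool call to move; the robot and the scene stay as the last step left them, time stands still between calls to the robot, and variables do not carry over. Pictures are saved under pics/ and viewed, about 8 in all and at most 12, crops included, and the job is handed in when it is done.

Besides the shell and the picture viewer there is one more tool, called as name(argument=value, ...) on one line, values as JSON. drive_tool: Moves the arm, as the interface text tells. Its arguments: {"type":"object","properties":{"steps":{"type":"array","items":{"type":"array","items":{"type":"number"}}},"newtons":{"type":"number"}},"required":["steps"]}

```bash
mkdir -p pics; ls
python3 - <<'E'
from plant import arm, grab_frame, calibration
import cv2, json
s=arm.read_state(); print({k:s[k] for k in ('time_s','eef_pos','ee_rot','ft_force','width')}, arm.tcp_to_grasp)
for n in('scene','top'):
    c=calibration(n); print(n,c)
    cv2.imwrite(f'pics/{n}0.png',grab_frame(n)[:,:,::-1])
E
```

```text
pics
{'time_s': 0.0, 'eef_pos': array([ 0.27828967, -0.55882505,  0.23034215]), 'ee_rot': array([-1.07778692e-03,  9.73462966e-01,  2.28842062e-01, -5.21248513e-05]), 'ft_force': array([-0.36979966, -0.78477064, -0.15165935]), 'width': 0.08553732335823876} 0.0187
scene {'fx': 399.4738977787399, 'fy': 399.4738977787399, 'cx': 257.9913518967505, 'cy': 192.20655081583004, 'k1': -0.01154480188955768, 'R': array([[ 0.62037708, -0.78430311, -0.00094908],
       [-0.34674494, -0.27318648, -0.89729431],
       [ 0.70349145,  0.55698992, -0.44143177]]), 't': array([-0.4501605 ,  0.21094419,  0.652978  ])}
top {'fx': 396.24130165522604, 'fy': 396.24130165522604, 'cx': 256.3132655524947, 'cy': 188.9048717268777, 'k1': -0.04526551433824058, 'R': array([[ 0.01163661, -0.99991622,  0.0056698 ],
       [-0.99260746, -0.01223624, -0.12075056],
       [ 0.12080982, -0.00422276, -0.99266669]]), 't': array([-0.15491418,  0.51311252,  1.16406512])}
```

Run:
```python
import cv2
i=cv2.imread('pics/top0.png'); cv2.imwrite('pics/top0x.png',cv2.resize(i,(800,600),interpolation=cv2.INTER_CUBIC))
```

```text
(no output)
```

View pics/top0x.png

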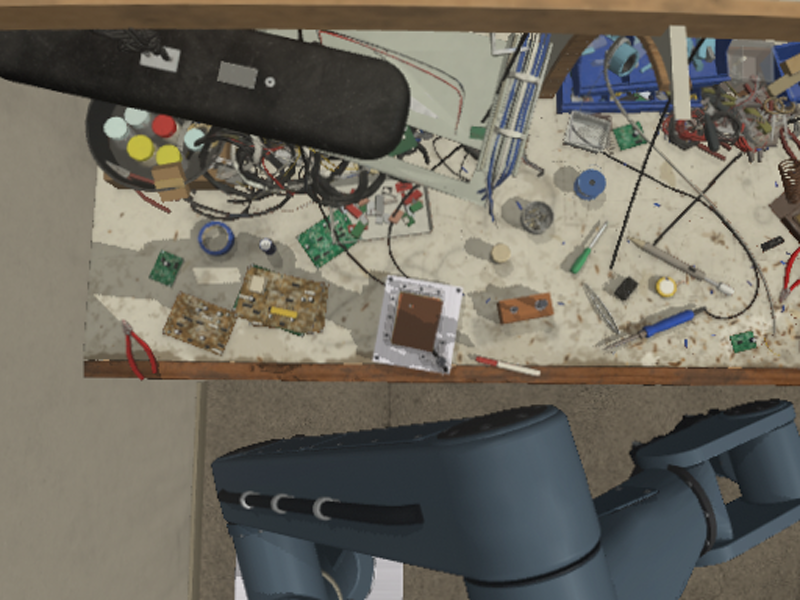

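View pics/scene0.png

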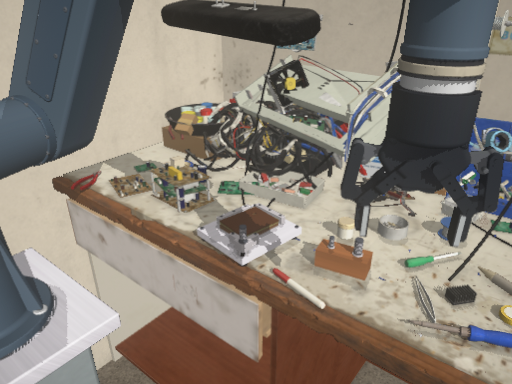

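The top view shows the jig near (267,207) and the pin block near (336,196), in 512-wide pixels. In the scene view the clamp post is near (242,235) and the pins near (332,243) and (358,248). Next I enlarge crops of both.

Run:
```python
import cv2,numpy as np
a=cv2.imread('pics/top0.png')[165:250,230:365]; b=cv2.imread('pics/scene0.png')[190:285,190:380]
A=cv2.resize(a,None,fx=5.8,fy=5.8,interpolation=cv2.INTER_CUBIC); cv2.imwrite('pics/ta.png',A)
B=cv2.resize(b,None,fx=4.2,fy=4.2,interpolation=cv2.INTER_CUBIC); cv2.imwrite('pics/sb.png',B);print(A.shape,B.shape)
```

```text
(493, 783, 3) (399, 798, 3)
```

View pics/ta.png

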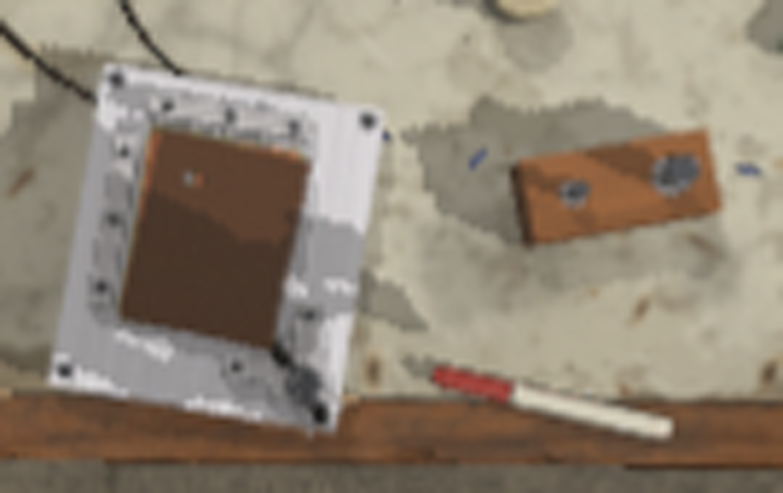

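View pics/sb.png

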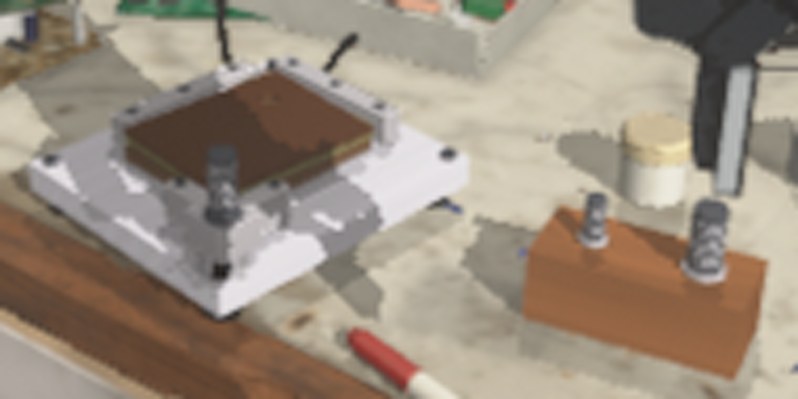

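```bash
cat > h.py <<'E'
import numpy as np, cv2
from plant import arm, grab_frame, calibration
def ray(n,p):
    c=calibration(n); K=np.array([[c['fx'],0,c['cx']],[0,c['fy'],c['cy']],[0,0,1]])
    u=cv2.undistortPoints(np.array([[p]],float),K,np.array([c['k1'],0,0,0,0.]))[0,0]
    return -c['R'].T@c['t'], c['R'].T@np.array([*u,1])
def cast(n,p,z):
    C,d=ray(n,p); return C+d*(z-C[2])/d[2]
def proj(n,X):
    c=calibration(n); K=np.array([[c['fx'],0,c['cx']],[0,c['fy'],c['cy']],[0,0,1]])
    return cv2.projectPoints(np.array([X],float),cv2.Rodrigues(c['R'])[0],c['t'],K,np.array([c['k1'],0,0,0,0.]))[0][0,0]
def A(p): return (np.array(p)+.5)/5.8-.5+[230,165]
def B(p): return (np.array(p)+.5)/4.2-.5+[190,190]
E
python3 - <<'E'
from h import *
np.set_printoptions(precision=4,suppress=True)
def quad(P,w,h,name): # TL TR BR BL ; x up, y left
    P=np.array(P)[:,:2]; c=P.mean(0); ex=(P[0]+P[1]-P[2]-P[3])/2; ey=(P[0]+P[3]-P[1]-P[2])/2
    print(name,c,np.linalg.norm(ex),np.linalg.norm(ey),np.arctan2(ex[1],ex[0]),np.arctan2(-ey[0],ey[1])); return c
quad([cast('top',A(p),.026) for p in [(105,65),(385,108),(335,435),(50,385)]],0,0,'jig')
quad([cast('scene',B(p),.026) for p in [(265,55),(469,155),(217,290),(30,162)]],0,0,'jig scene (some occl)')
quad([cast('top',A(p),.038) for p in [(515,165),(707,130),(720,207),(530,243)]],0,0,'block')
print('thick top', cast('top',A((678,172)),.072)[:2], 'scene',cast('scene',B((710,206)),.072)[:2])
print('slim top', cast('top',A((574,188)),.062)[:2], 'scene',cast('scene',B((596,199)),.062)[:2])
p=cast('scene',B((222,153)),.081); print('post',p, [(proj('top',[p[0],p[1],z])-[229.5,164.5])*5.8 for z in(.046,.081)])
print('entry hole',cast('top',A((193,178)),.0434)[:2])
E
```

```text
jig [ 0.4606 -0.1826] 0.17086544477450366 0.1488527558060789 -0.15219766211366786 -0.15138445148736457
jig scene (some occl) [ 0.4636 -0.1809] 0.17064235268512698 0.15250689538993548 -0.1352542232820846 -0.15285190871854437
block [ 0.4936 -0.3888] 0.04081761827245264 0.10152034724971419 0.16693074479051875 0.19482895819586118
thick top [ 0.4976 -0.4121] scene [ 0.501  -0.4163]
slim top [ 0.4899 -0.3613] scene [ 0.4892 -0.3668]
post [ 0.3907 -0.2271  0.081 ] [array([307.1373, 382.8508]), array([312.1929, 381.6804])]
entry hole [ 0.4946 -0.1685]
```

```bash
cat >> h.py <<'E'
from scipy.spatial.transform import Rotation as Ro
def to(x,y,z):
    s=arm.read_state(); q=s['ee_rot']; R=Ro.from_quat(q,scalar_first=True).as_matrix()
    print('tool-axes cm',np.round(R.T@(np.array([x,y,z])-s['eef_pos'])*100,2),'yaw x',round(np.arctan2(R[1,0],R[0,0]),4),'tilt',np.round(R[:2,2],4),'t',s['time_s'],'F',np.round(s['ft_force'],1),'w',round(s['width'],4))
E
python3 -c "
from h import *
print(cast('top',((502+.5)*.64-.5,(247+.5)*.64-.5),.038))"
```

```text
[ 0.61142556 -0.34438217  0.038     ]
```

drive_tool(steps=[[0.4, 0, 0, 0, -0.085], [0.4, 0, 0, 0, -0.085], [0.4, 0, 0, 0, 0]], newtons=60)

```text
time_s: 0.4
eef_pos: [0.278, -0.5577, 0.2286]
ee_rot: [-0.003, 0.95, 0.313, 0.0]
ft_force: [0.7, -0.5, -0.4]
width: 0.0514
```

```bash
python3 -c "
from h import *
to(.391,-.227,.13)"
```

```text
tool-axes cm [ 28.74 -19.79  10.03] yaw x 0.6374 tilt [-0.0016  0.0056] t 0.4 F [ 0.7 -0.5 -0.4] w 0.0514
```

drive_tool(steps=[[0.4, 3.6, -2.5, 0.3, 0], [0.4, 3.6, -2.5, 0.3, 0], [0.4, 3.6, -2.5, 0.3, 0], [0.4, 3.6, -2.5, 0.3, 0], [0.4, 3.6, -2.5, 0.6, 0], [0.4, 3.6, -2.5, 0.6, 0], [0.4, 3.6, -2.4, 0.6, 0], [0.4, 2, -1.4, 0.6, 0]])

```text
time_s: 1.2
eef_pos: [0.3887, -0.24, 0.1908]
ee_rot: [-0.001, 0.954, 0.301, 0.0]
ft_force: [-0.0, -0.2, 0.4]
width: 0.0507
```

```bash
python3 -c "
from h import *
to(.391,-.227,.11)"
```

```text
tool-axes cm [ 0.93 -0.93  8.08] yaw x 0.6114 tilt [-0.0003  0.0012] t 1.2 F [-0.  -0.2  0.4] w 0.0507
```

drive_tool(steps=[[0.4, 0.9, -0.9, 3, -0.022], [0.4, 0, 0, 3, 0], [0.4, 0, 0, 2, 0], [0.4, 0, 0, 0, 0]])

```text
time_s: 1.6
eef_pos: [0.3924, -0.2221, 0.1092]
ee_rot: [-0.0, 0.95, 0.312, 0.001]
ft_force: [-0.9, 0.2, -0.4]
width: 0.0511
```

Run:
```python
from h import *
to(.391,-.227,.0525)
a=grab_frame('top')[175:275,220:330,::-1]; b=grab_frame('scene')[165:275,190:300,::-1]
v=np.hstack([cv2.resize(i,(400,400),interpolation=cv2.INTER_CUBIC) for i in (a[:100,:100],b[:100,:100])]); cv2.imwrite('pics/c1.png',v)
```

```text
tool-axes cm [-0.41  0.31  5.67] yaw x 0.6344 tilt [0.0009 0.0008] t 1.6 F [-0.9  0.2 -0.4] w 0.0511
```

View pics/c1.png

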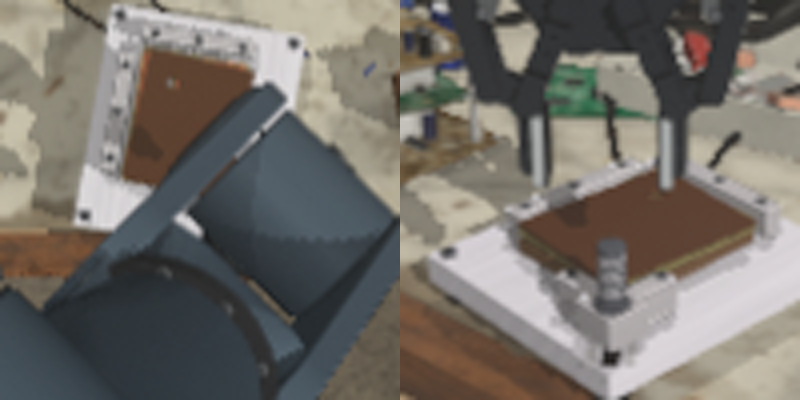

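The fingertips straddle the clamp post (post top at scene pixel (243,225)), so I descend.

drive_tool(steps=[[0.4, -0.4, 0.3, 2, 0], [0.4, 0, 0, 2, 0], [0.4, 0, 0, 1.2, 0], [0.4, 0, 0, 0.4, 0], [0.4, 0, 0, 0, 0]])

```text
time_s: 2.2
eef_pos: [0.3972, -0.2347, 0.0596]
ee_rot: [0.009, 0.951, 0.31, 0.005]
ft_force: [0.2, 0.3, 0.6]
width: 0.0514
```

```bash
python3 -c "
from h import *
to(.391,-.227,.0525)"
```

```text
tool-axes cm [-0.05 -1.    0.68] yaw x 0.6294 tilt [ 0.016  -0.0141] t 2.2 F [0.2 0.3 0.6] w 0.0514
```

drive_tool(steps=[[0.4, 0, -0.9, 0.6, 0], [0.4, 0, 0, 0, 0]])

```text
time_s: 2.4
eef_pos: [0.3932, -0.229, 0.0553]
ee_rot: [0.011, 0.951, 0.309, 0.007]
ft_force: [0.4, -0.0, -0.7]
width: 0.0511
```

```bash
python3 -c "
from h import *
to(.391,-.227,.0525);print(arm.read_state()['joint_positions'])"
```

```text
tool-axes cm [-0.07 -0.3   0.27] yaw x 0.6284 tilt [ 0.0195 -0.0175] t 2.4 F [ 0.4 -0.  -0.7] w 0.0511
[-0.77450965  0.62736797  2.0125475   0.00247846  0.47556189  0.16576051]
```

drive_tool(steps=[[0.4, 0, -0.2, 0.25, 0], [0.8, 0, 0, 0, 0], [1, 0, 0, 0, 0], [1, 0, 0, 0, 0], [1, 0, 0, 0, 0]], newtons=60)

```text
time_s: 2.9
eef_pos: [0.3921, -0.227, 0.055]
ee_rot: [0.011, 0.951, 0.308, 0.007]
ft_force: [0.7, -3.1, -4.9]
width: 0.0121
```

```bash
python3 -c "
from h import *
to(.391,-.227,.0525)"
```

```text
tool-axes cm [-0.09 -0.07  0.25] yaw x 0.6273 tilt [ 0.0196 -0.0168] t 2.9 F [ 0.7 -3.1 -4.9] w 0.0121
```

drive_tool(steps=[[1, 0, 0, 0, 0], [1, 0.15, 0, 0, 0], [1, 0.15, 0, 0, 0], [1, 0.15, 0, 0, 0]])

```text
time_s: 3.3
eef_pos: [0.3939, -0.2257, 0.055]
ee_rot: [0.011, 0.951, 0.309, 0.005]
ft_force: [-4.7, -3.7, 1.0]
width: 0.0116
```

```bash
cat >> h.py <<'E'
def push():
    s=arm.read_state(); u=np.array([np.cos(.633),np.sin(.633)]); v=np.array([-u[1],u[0]])
    p=s['eef_pos'][:2]-[.3921,-.227]; f=s['ft_force']
    print('along mm',round(p@u*1e3,2),'side',round(p@v*1e3,2),'resist',round(-f[:2]@u,1),'sideF',round(f[:2]@v,1),'Fz',round(f[2],1),'z',round(s['eef_pos'][2],4),'w',round(s['width'],4),'t',s['time_s'])
E
python3 -c "
from h import *
push()"
```

```text
along mm 2.23 side 0.02 resist 6.0 sideF -0.1 Fz 1.0 z 0.055 w 0.0116 t 3.3
```

drive_tool(steps=[[1, 0.15, 0, 0, 0], [1, 0.15, 0, 0, 0], [1, 0.15, 0, 0, 0], [1, 0.15, 0, 0, 0], [1, 0.15, 0, 0, 0], [1, 0.15, 0, 0, 0]])

```text
time_s: 3.9
eef_pos: [0.397, -0.2234, 0.055]
ee_rot: [0.01, 0.95, 0.311, 0.0]
ft_force: [-5.0, -3.6, 1.9]
width: 0.012
```

```bash
python3 -c "
from h import *
push()"
```

```text
along mm 6.07 side 0.03 resist 6.2 sideF 0.0 Fz 1.9 z 0.055 w 0.012 t 3.9
```

drive_tool(steps=[[1, 0.2, 0, 0, 0], [1, 0.2, 0, 0, 0], [1, 0.2, 0, 0, 0], [1, 0.2, 0, 0, 0], [1, 0.2, 0, 0, 0]])

```text
time_s: 4.4
eef_pos: [0.4014, -0.2201, 0.055]
ee_rot: [0.009, 0.95, 0.311, -0.003]
ft_force: [-5.9, -4.1, 1.3]
width: 0.0118
```

```bash
python3 -c "
from h import *
push()"
```

```text
along mm 11.57 side 0.04 resist 7.2 sideF 0.2 Fz 1.3 z 0.055 w 0.0118 t 4.4
```

drive_tool(steps=[[1, 0.15, 0, 0, 0], [1, 0.15, 0, 0, 0], [1, 0.15, 0, 0, 0], [1, 0.15, 0, 0, 0]])

```text
time_s: 4.8
eef_pos: [0.4031, -0.2189, 0.055]
ee_rot: [0.009, 0.95, 0.312, -0.006]
ft_force: [-5.7, -4.4, 1.4]
width: 0.012
```

```bash
python3 -c "
from h import *
push()"
```

```text
along mm 13.72 side 0.03 resist 7.2 sideF -0.2 Fz 1.4 z 0.055 w 0.012 t 4.8
```

drive_tool(steps=[[1, 0.15, 0, 0, 0], [1, 0.15, 0, 0, 0], [1, 0.15, 0, 0, 0], [1, 0.15, 0, 0, 0]])

```text
time_s: 5.2
eef_pos: [0.4048, -0.2177, 0.055]
ee_rot: [0.009, 0.95, 0.312, -0.009]
ft_force: [-6.1, -4.3, 1.0]
width: 0.0119
```

```bash
python3 -c "
from h import *
push()"
```

```text
along mm 15.73 side 0.04 resist 7.4 sideF 0.1 Fz 1.0 z 0.055 w 0.0119 t 5.2
```

drive_tool(steps=[[1, 0.17, 0, 0, 0], [1, 0.17, 0, 0, 0], [1, 0.17, 0, 0, 0], [1, 0.17, 0, 0, 0]])

```text
time_s: 5.6
eef_pos: [0.4066, -0.2163, 0.055]
ee_rot: [0.009, 0.95, 0.312, -0.012]
ft_force: [-6.3, -3.6, 1.3]
width: 0.0117
```

```bash
python3 -c "
from h import *
push()"
```

```text
along mm 18.01 side 0.04 resist 7.2 sideF 0.8 Fz 1.3 z 0.055 w 0.0117 t 5.6
```

drive_tool(steps=[[1, 0.17, 0, 0, 0], [1, 0.17, 0, 0, 0], [1, 0.17, 0, 0, 0]])

```text
time_s: 5.9
eef_pos: [0.4076, -0.2154, 0.055]
ee_rot: [0.009, 0.95, 0.313, -0.015]
ft_force: [-5.6, -5.7, 1.2]
width: 0.012
```

```bash
python3 -c "
from h import *
push()"
```

```text
along mm 19.4 side 0.2 resist 7.9 sideF -1.2 Fz 1.2 z 0.055 w 0.012 t 5.9
```

drive_tool(steps=[[1, 0.2, 0, 0, 0], [1, 0.2, 0, 0, 0]])

```text
time_s: 6.1
eef_pos: [0.4085, -0.2147, 0.055]
ee_rot: [0.009, 0.949, 0.315, -0.018]
ft_force: [-7.5, -5.5, 0.5]
width: 0.0122
```

```bash
python3 -c "
from h import *
push()"
```

```text
along mm 20.49 side 0.17 resist 9.3 sideF -0.0 Fz 0.5 z 0.055 w 0.0122 t 6.1
```

drive_tool(steps=[[1, 0.22, 0, 0, 0], [1, 0.22, 0, 0, 0]])

```text
time_s: 6.3
eef_pos: [0.4086, -0.2147, 0.0551]
ee_rot: [0.009, 0.948, 0.318, -0.022]
ft_force: [-11.0, -9.7, 2.1]
width: 0.0117
```

```bash
python3 -c "
from h import *
push()"
```

```text
along mm 20.53 side 0.17 resist 14.6 sideF -1.3 Fz 2.1 z 0.0551 w 0.0117 t 6.3
```

drive_tool(steps=[[1, 0.28, 0, 0, 0]])

```text
time_s: 6.4
eef_pos: [0.4085, -0.2147, 0.0551]
ee_rot: [0.009, 0.947, 0.32, -0.024]
ft_force: [-13.6, -13.2, 2.2]
width: 0.0125
```

```bash
python3 -c "
from h import *
push()"
```

```text
along mm 20.44 side 0.21 resist 18.8 sideF -2.6 Fz 2.2 z 0.0551 w 0.0125 t 6.4
```

drive_tool(steps=[[1, 0.31, 0, 0, 0]])

```text
time_s: 6.5
eef_pos: [0.4084, -0.2147, 0.055]
ee_rot: [0.009, 0.946, 0.322, -0.027]
ft_force: [-14.2, -13.0, 3.2]
width: 0.0122
```

```bash
python3 -c "
from h import *
push()"
```

```text
along mm 20.38 side 0.25 resist 19.2 sideF -2.1 Fz 3.2 z 0.055 w 0.0122 t 6.5
```

drive_tool(steps=[[1, 0.35, 0, 0, 0]])

```text
time_s: 6.6
eef_pos: [0.4084, -0.2147, 0.0551]
ee_rot: [0.009, 0.946, 0.323, -0.03]
ft_force: [-15.5, -14.0, 3.4]
width: 0.0121
```

```bash
python3 -c "
from h import *
push()"
```

```text
along mm 20.43 side 0.26 resist 20.8 sideF -2.1 Fz 3.4 z 0.0551 w 0.0121 t 6.6
```

drive_tool(steps=[[1, 0, 0, 0, 0], [0.4, 0, 0, 0, 0], [0.4, 0, 0, 0, 0], [0.4, 0, 0, 0, 0], [0.4, 0, 0, 0, 0]])

```text
time_s: 7.1
eef_pos: [0.4099, -0.2161, 0.0552]
ee_rot: [0.011, 0.946, 0.322, -0.028]
ft_force: [-0.0, -0.2, 0.1]
width: 0.051
```

```bash
python3 -c "
from h import *
to(.4084,-.2147,.12);push()"
```

```text
tool-axes cm [-0.42 -0.19 -6.46] yaw x 0.6559 tilt [-0.047  -0.0385] t 7.1 F [-0.  -0.2  0.1] w 0.051
along mm 20.73 side -1.75 resist 0.1 sideF -0.2 Fz 0.1 z 0.0552 w 0.051 t 7.1
```

drive_tool(steps=[[0.4, -0.1, 0, -1.5, 0], [0.4, -0.15, 0, -2, 0], [0.4, -0.1, 0, -3, 0], [0.4, 0, 0, -3, 0], [0.4, 0, 0, -3, 0], [0.4, 0, 0, 0, 0]])

```text
time_s: 7.7
eef_pos: [0.4141, -0.2125, 0.1839]
ee_rot: [0.01, 0.946, 0.323, -0.029]
ft_force: [0.5, -0.3, -0.6]
width: 0.0512
```

Run:
```python
from h import *
to(.4990,-.414,.14);print(arm.read_state()['joint_positions'])
```

```text
tool-axes cm [-5.35 21.13  4.73] yaw x 0.6588 tilt [-0.0475 -0.0375] t 7.7 F [ 0.5 -0.3 -0.6] w 0.0512
[-0.67639651  0.39912601  1.855751   -0.07528769  0.90168771  0.2826917 ]
```

drive_tool(steps=[[0.4, -0.6, 2.4, 0.3, 0], [0.4, -0.7, 2.8, 0.5, 0], [0.4, -0.7, 2.8, 0.5, 0], [0.4, -0.7, 2.8, 0.5, 0], [0.4, -0.7, 2.8, 0.5, 0], [0.4, -0.7, 2.8, 0.5, 0], [0.4, -0.7, 2.8, 0.5, 0], [0.4, 0, 1, 0, 0]])

```text
time_s: 8.5
eef_pos: [0.4988, -0.4034, 0.1467]
ee_rot: [0.006, 0.945, 0.326, -0.03]
ft_force: [-0.2, 0.4, 0.2]
width: 0.0515
```

Run:
```python
from h import *
to(.498,-.415,.10)
```

```text
tool-axes cm [-0.49  0.9   4.7 ] yaw x 0.6648 tilt [-0.0528 -0.0316] t 8.5 F [-0.2  0.4  0.2] w 0.0515
```

drive_tool(steps=[[0.4, -0.3, 0.6, 2, 0], [0.4, -0.2, 0.1, 2, 0], [0.4, 0, 0, 0, 0], [0.4, 0, 0, 0, 0]])

```text
time_s: 8.9
eef_pos: [0.4971, -0.4116, 0.1035]
ee_rot: [0.004, 0.945, 0.326, -0.031]
ft_force: [-0.4, 0.8, -0.8]
width: 0.0512
```

Run:
```python
from h import *
to(.498,-.415,.0445)
a=grab_frame('top')[165:250,230:365,::-1]; b=grab_frame('scene')[190:285,190:380,::-1]
A_=cv2.resize(a,(640,403),interpolation=cv2.INTER_CUBIC); B_=cv2.resize(b,(800,400),interpolation=cv2.INTER_CUBIC)
cv2.imwrite('pics/c2t.png',cv2.resize(a[:,:],(783,493),interpolation=cv2.INTER_CUBIC)); cv2.imwrite('pics/c2s.png',cv2.resize(b,None,fx=4.2,fy=4.2,interpolation=cv2.INTER_CUBIC))
```

```text
tool-axes cm [0.22 0.39 5.9 ] yaw x 0.6652 tilt [-0.0551 -0.0279] t 8.9 F [-0.4  0.8 -0.8] w 0.0512
```

View pics/c2t.png

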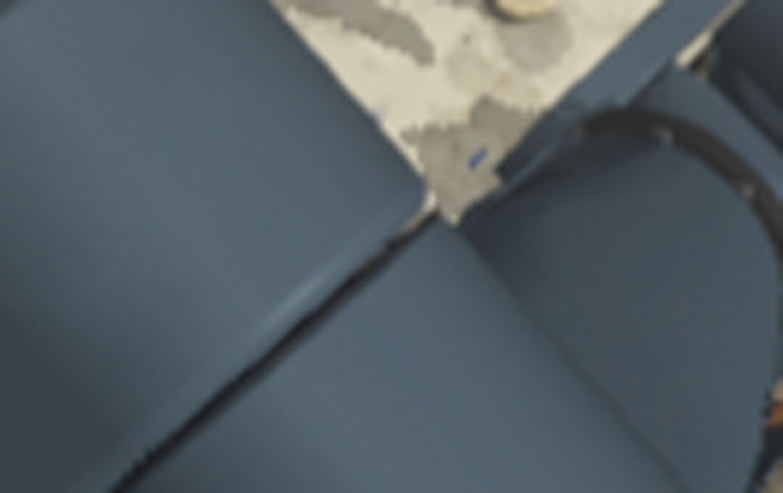

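View pics/c2s.png

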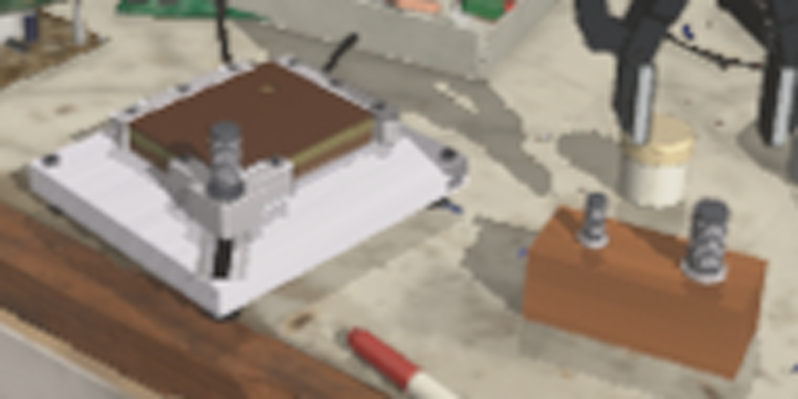

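Top view is blocked by the arm. In the scene view the pack looks squared and the clamp closed. The entry hole is at crop (267,88), and the fingertips are centred over the thick pin at (710,206).

drive_tool(steps=[[0.55, 0, 0.2, 1, 0], [0.55, 0.1, 0.1, 1.5, 0], [0.55, 0.1, 0.1, 1, 0], [0.55, 0, 0, 0.7, 0], [0.55, 0, 0, 0, 0]])

```text
time_s: 9.5
eef_pos: [0.5003, -0.4147, 0.0607]
ee_rot: [0.006, 0.945, 0.327, -0.03]
ft_force: [0.3, 0.0, -0.3]
width: 0.0384
```

Run:
```python
from h import *
to(.498,-.415,.0445)
```

```text
tool-axes cm [-0.1  -0.11  1.63] yaw x 0.6665 tilt [-0.0522 -0.0309] t 9.5 F [ 0.3  0.  -0.3] w 0.0384
```

drive_tool(steps=[[0.55, 0, 0, 0.8, 0], [0.55, -0.05, -0.05, 0.7, 0], [0.55, 0, 0, 0.1, 0], [0.8, 0, 0, 0, 0], [1, 0, 0, 0, 0], [1, 0, 0, 0, 0], [1, 0, 0, 0, 0]], newtons=40)

```text
time_s: 10.2
eef_pos: [0.5, -0.4171, 0.0444]
ee_rot: [0.008, 0.945, 0.327, -0.029]
ft_force: [0.3, -0.4, -0.9]
width: 0.0146
```

Run:
```python
from h import *
to(.498,-.415,.0445)
```

```text
tool-axes cm [-0.03 -0.29 -0.01] yaw x 0.666 tilt [-0.049  -0.0346] t 10.2 F [ 0.3 -0.4 -0.9] w 0.0146
```

drive_tool(steps=[[1, 0, 0, -0.5, 0], [1, 0, 0, -1, 0], [1, 0, 0, -1.5, 0], [1, 0, 0, -1.5, 0], [1, -0.1, 0, -1.5, 0], [1, -0.2, 0, -1, 0], [1, 0, 0, 0, 0]])

```text
time_s: 10.9
eef_pos: [0.5012, -0.4158, 0.123]
ee_rot: [0.009, 0.945, 0.327, -0.029]
ft_force: [0.6, -0.3, -0.9]
width: 0.015
```

Run:
```python
from h import *
np.set_printoptions(precision=4,suppress=True)
to(.503,-.160,.105)
im=grab_frame('scene'); cv2.imwrite('pics/s3.png',im[:,:,::-1])
hsv=cv2.cvtColor(im,cv2.COLOR_RGB2HSV).astype(int); sub=hsv[195:250,210:290]
print('board px hsv',hsv[210,245],hsv[215,270],hsv[222,228])
g=im[203:224,215:285].mean(2).astype(int)
for r in range(207,216): print(r, im[r,246:262].sum(1)//3)
m=((hsv[...,0]<15)&(hsv[...,1]>90)&(hsv[...,2]<115)&(hsv[...,2]>40)).astype(np.uint8); k=np.zeros_like(m); k[195:250,210:290]=m[195:250,210:290]
cs=max(cv2.findContours(k,0,1)[0],key=cv2.contourArea); print(cv2.contourArea(cs),cs[:,0].min(0),cs[:,0].max(0))
c=im[188:248,208:298,::-1]; big=cv2.resize(c,None,fx=8,fy=8,interpolation=cv2.INTER_NEAREST); cv2.drawContours(big,[((cs-[208,188])*8+4).astype(int)],-1,(0,255,0),1); cv2.imwrite('pics/s3c.png',big)
```

```text
tool-axes cm [ 16.03 -20.     0.89] yaw x 0.6662 tilt [-0.0484 -0.035 ] t 10.9 F [ 0.6 -0.3 -0.9] w 0.015
board px hsv [ 11 115  95] [ 10 113  97] [ 10 110  95]
207 [143 118  95  71  71  71  72  71  71  71  71  71  71  80 113 149]
208 [71 71 70 71 71 71 71 71 71 71 71 72 72 72 71 80]
209 [71 70 71 71 71 71 72 72 71 70 71 71 71 71 71 71]
210 [72 71 71 71 72 72 78 83 78 70 69 72 71 71 71 71]
211 [71 71 71 71 72 76 85 94 90 75 69 72 72 71 72 72]
212 [72 72 71 72 72 71 71 71 71 71 71 71 72 72 72 72]
213 [71 72 71 72 72 71 71 72 71 71 71 72 72 72 72 72]
214 [71 72 71 72 71 72 72 72 71 72 72 73 73 72 72 73]
215 [72 72 72 72 72 72 72 72 72 73 72 72 73 72 72 73]
612.0 [221 205] [277 229]
```

View pics/s3c.png

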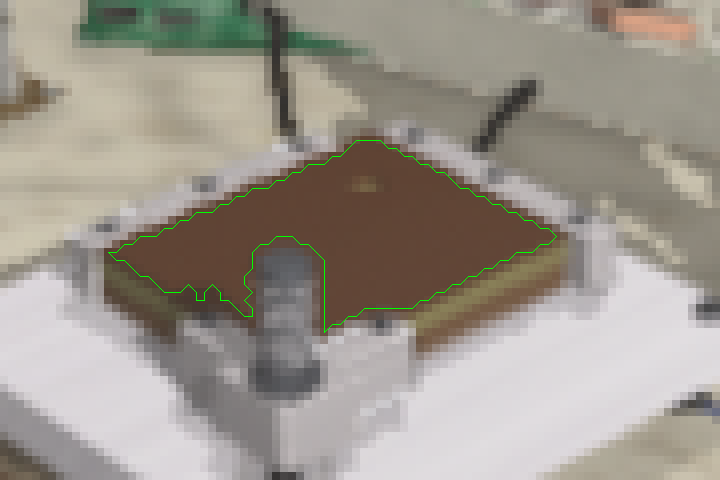

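Run:
```python
from h import *
np.set_printoptions(precision=4,suppress=True)
g=cv2.cvtColor(cv2.imread('pics/s3.png'),cv2.COLOR_BGR2GRAY).astype(float)
def edge(cols,r0,lo):   # lowest bright->dark crossing walking up from inside
    P=[]
    for c,r in zip(cols,r0):
        r=int(r)
        while g[r,c]<lo+10: r-=1
        b=max(g[r-3:r+1,c]); mid=(lo+b)/2
        while g[r,c]<mid: r-=1
        P.append((c, r+ (g[r,c]-mid)/(g[r,c]-g[r+1,c])))
    return np.array(P)
lo=g[216,255]
UL=edge(range(224,250),[216-(c-224)*.4+3 if c>235 else 218 for c in range(224,250)],lo)
UR=edge(range(259,275),[209+(c-259)*.55+1 for c in range(259,275)],lo)
W=[]
for P in(UL,UR):
    w=np.array([cast('scene',p,.0437)[:2] for p in P])
    for _ in range(3):
        c=w.mean(0); d=np.linalg.svd(w-c)[2][0]; n=np.array([-d[1],d[0]]); e=(w-c)@n; w=w[abs(e)<max(2*e.std(),.0005)]
    W.append((c,d)); print(len(w),'rms mm',e.std()*1e3,'ang',np.arctan2(d[1],d[0]))
(c1,d1),(c2,d2)=W  # UL: y=+50 fence (along jig x); UR: x=+60 fence
a1=(np.arctan(d1[1]/d1[0])); a2=np.arctan(-d2[0]/d2[1]); print('yaw',a1,a2)
t=np.linalg.solve(np.c_[d1,-d2],c2-c1); K=c1+t[0]*d1; print('corner',K)
for yaw in(a1,(a1+a2)/2,-.152):
    R=np.array([[np.cos(yaw),-np.sin(yaw)],[np.sin(yaw),np.cos(yaw)]]); print(yaw,'bush',K+R@[-.022,-.022],'post rel to jig', R.T@(np.array([.4079,-.214])-(K+R@[-.060,-.050])))
print('hole blob cast',[cast('scene',(253.1,210.7),z)[:2] for z in(.0434,.0402)])
c=grab_frame('top'); cv2.imwrite('pics/t3.png',c[:,:,::-1])
```

```text
22 rms mm 0.41982544400538985 ang -0.15466593440169984
16 rms mm 0.3937464800449625 ang -1.7378601418377495
yaw -0.15466593440169984 -0.1670638150428528
corner [ 0.5303 -0.1433]
-0.15466593440169984 bush [ 0.5052 -0.1616] post rel to jig [-0.0501 -0.0388]
-0.16086487472227634 bush [ 0.5051 -0.1614] post rel to jig [-0.0495 -0.0394]
-0.152 bush [ 0.5053 -0.1617] post rel to jig [-0.0503 -0.0385]
hole blob cast [array([ 0.5035, -0.1617]), array([ 0.508, -0.158])]
```

drive_tool(steps=[[1, 1.2, -1.5, 0, 0], [1, 1.8, -2.3, 0, 0], [1, 1.8, -2.3, 0, 0], [1, 1.8, -2.3, 0, 0], [1, 1.8, -2.3, 0, 0], [1, 1.8, -2.3, 0, 0], [1, 1.8, -2.3, 0, 0], [1, 1.2, -1.5, 0, 0]])

```text
time_s: 11.8
eef_pos: [0.496, -0.1946, 0.108]
ee_rot: [0.002, 0.946, 0.324, -0.032]
ft_force: [0.3, 0.1, -0.4]
width: 0.0146
```

Run:
```python
from h import *
to(.5046,-.1617,.100)
```

```text
tool-axes cm [ 2.74 -2.06  0.67] yaw x 0.6598 tilt [-0.0598 -0.0255] t 11.8 F [ 0.3  0.1 -0.4] w 0.0146
```

drive_tool(steps=[[1, 0.9, -0.5, -0.1, 0], [1, 0.9, -0.5, 0, 0], [1, 0.6, -0.4, 0, 0], [1, 0.2, -0.2, 0, 0], [1, 0, 0, 0, 0]])

```text
time_s: 12.3
eef_pos: [0.5069, -0.1626, 0.1059]
ee_rot: [0.001, 0.945, 0.325, -0.034]
ft_force: [0.4, -0.7, -0.5]
width: 0.0147
```

Run:
```python
from h import *
to(.5046,-.1617,.0815)
im=grab_frame('scene'); cv2.imwrite('pics/s4.png',im[:,:,::-1])
cv2.imwrite('pics/s4c.png',cv2.resize(im[160:245,210:310,::-1],None,fx=7,fy=7,interpolation=cv2.INTER_CUBIC))
t=arm.read_state()['eef_pos']+[.0009,.00065,0]
for dz in(-.0064,-.0364): p=t+[0,0,dz]; print((proj('scene',p)-[209.5,159.5])*7)
print('bush',(proj('scene',[.5055,-.161,.0434])-[209.5,159.5])*7)
```

```text
tool-axes cm [ 0.03 -0.16  2.44] yaw x 0.6623 tilt [-0.0636 -0.0235] t 12.3 F [ 0.4 -0.7 -0.5] w 0.0147
[313.97423758 196.68657192]
[314.44309534 281.81958536]
bush [307.34153063 355.44792894]
```

View pics/s4c.png

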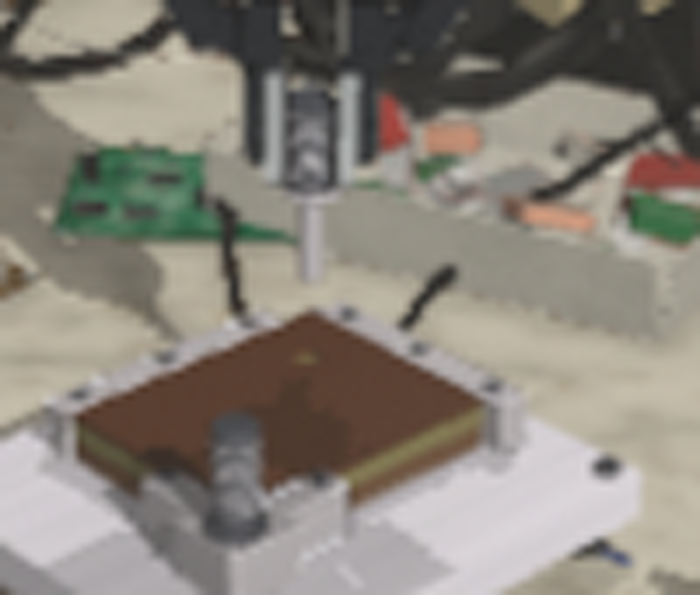

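drive_tool(steps=[[1, 0.1, -0.1, 0.8, 0], [1, 0, -0.05, 0.8, 0], [1, 0, 0, 0.5, 0], [1, 0, 0, 0, 0]])

```text
time_s: 12.75
eef_pos: [0.5052, -0.1633, 0.0829]
ee_rot: [0.001, 0.946, 0.323, -0.034]
ft_force: [0.1, -0.3, -0.5]
width: 0.0145
```

```bash
cat >> h.py <<'E'
def foot():
    s=arm.read_state(); R=Ro.from_quat(s['ee_rot'],scalar_first=True).as_matrix(); z=R[:,2]; g=s['eef_pos']-.0187*z
    dt=z[:2]-[-.0484,-.035]; f=g[:2]+.054*dt
    print('foot',np.round(f,4),'footz',round(s['eef_pos'][2]-.0364,4),'pin tilt',np.round(dt,3),'err tool mm',np.round((R.T@np.array([.5053-f[0],-.1607-f[1],0]))[:2]*1e3,2),'F',np.round(s['ft_force'],1),'T',np.round(s['torque'],2),'w',round(s['width'],4),'t',s['time_s'])
E
python3 -c "
from h import *
foot()"
```

```text
foot [ 0.5056 -0.1623] footz 0.0465 pin tilt [-0.015  0.011] err tool mm [ 0.74 -1.45] F [ 0.1 -0.3 -0.5] T [-0.05 -0.03  0.  ] w 0.0145 t 12.75
```

drive_tool(steps=[[1, 0.08, -0.14, 0, 0], [1, 0.02, -0.05, 0.1, 0], [1, 0, 0, 0.15, 0], [1, 0, 0, 0.15, 0], [1, 0, 0, 0.15, 0]])

```text
time_s: 13.25
eef_pos: [0.5046, -0.1616, 0.0771]
ee_rot: [0.001, 0.946, 0.323, -0.034]
ft_force: [-0.1, -1.1, -1.0]
width: 0.0148
```

```bash
python3 -c "
from h import *
foot()"
```

```text
foot [ 0.505  -0.1605] footz 0.0407 pin tilt [-0.014  0.011] err tool mm [0.13 0.3 ] F [-0.1 -1.1 -1. ] T [ 0.04 -0.03  0.05] w 0.0148 t 13.25
```

drive_tool(steps=[[1, 0, 0, 0.15, 0], [1, 0, 0, 0.15, 0], [1, 0, 0, 0.15, 0]])

```text
time_s: 13.55
eef_pos: [0.5045, -0.1617, 0.0724]
ee_rot: [0.002, 0.946, 0.323, -0.033]
ft_force: [0.3, -0.5, -0.8]
width: 0.0147
```

```bash
python3 -c "
from h import *
foot()"
```

```text
foot [ 0.5049 -0.1607] footz 0.036 pin tilt [-0.014  0.01 ] err tool mm [0.31 0.21] F [ 0.3 -0.5 -0.8] T [ 0.02 -0.03 -0.03] w 0.0147 t 13.55
```

It is 7 mm in with no resistance, so I continue gently.

drive_tool(steps=[[1, 0, 0, 0.15, 0], [1, 0, 0, 0.15, 0], [1, 0, 0, 0.15, 0], [1, 0, 0, 0.15, 0]])

```text
time_s: 13.95
eef_pos: [0.5042, -0.162, 0.0659]
ee_rot: [0.002, 0.946, 0.323, -0.033]
ft_force: [0.2, 0.4, -0.6]
width: 0.0148
```

```bash
python3 -c "
from h import *
foot()"
```

```text
foot [ 0.5046 -0.1609] footz 0.0295 pin tilt [-0.014  0.01 ] err tool mm [0.7  0.23] F [ 0.2  0.4 -0.6] T [-0.03 -0.05 -0.  ] w 0.0148 t 13.95
```

drive_tool(steps=[[1, 0.04, 0, 0.15, 0], [1, 0.02, 0, 0.15, 0], [1, 0.01, 0, 0.15, 0]])

```text
time_s: 14.25
eef_pos: [0.5045, -0.1616, 0.0609]
ee_rot: [0.002, 0.946, 0.323, -0.033]
ft_force: [-0.1, 0.3, -0.3]
width: 0.0147
```

```bash
python3 -c "
from h import *
foot()"
```

```text
foot [ 0.5049 -0.1606] footz 0.0245 pin tilt [-0.014  0.01 ] err tool mm [0.28 0.33] F [-0.1  0.3 -0.3] T [ 0.02 -0.01 -0.  ] w 0.0147 t 14.25
```

drive_tool(steps=[[1, 0.01, 0, 0.15, 0], [1, 0.01, 0, 0.15, 0], [1, 0.01, 0, 0.15, 0], [1, 0.01, 0, 0.15, 0]])

```text
time_s: 14.65
eef_pos: [0.5045, -0.1616, 0.0544]
ee_rot: [0.002, 0.946, 0.323, -0.033]
ft_force: [-0.5, 0.7, 0.1]
width: 0.0147
```

```bash
python3 -c "
from h import *
foot()"
```

```text
foot [ 0.5049 -0.1605] footz 0.018 pin tilt [-0.014  0.01 ] err tool mm [0.22 0.37] F [-0.5  0.7  0.1] T [-0.02 -0.06 -0.01] w 0.0147 t 14.65
```

drive_tool(steps=[[1, 0.01, 0, 0.15, 0], [1, 0.01, 0, 0.12, 0], [1, 0, 0, 0.1, 0], [1, 0, 0, 0.1, 0]])

```text
time_s: 15.05
eef_pos: [0.5043, -0.1616, 0.0492]
ee_rot: [0.002, 0.946, 0.323, -0.033]
ft_force: [-0.0, -0.2, -0.8]
width: 0.0146
```

```bash
python3 -c "
from h import *
foot()"
```

```text
foot [ 0.5048 -0.1606] footz 0.0128 pin tilt [-0.014  0.01 ] err tool mm [0.35 0.44] F [-0.  -0.2 -0.8] T [-0.01 -0.02 -0.02] w 0.0146 t 15.05
```

drive_tool(steps=[[1, 0, 0, 0.1, 0], [1, 0, 0, 0.1, 0]])

```text
time_s: 15.25
eef_pos: [0.5043, -0.1616, 0.0488]
ee_rot: [0.002, 0.946, 0.323, -0.033]
ft_force: [-2.2, 2.1, 10.3]
width: 0.0147
```

```bash
python3 -c "
from h import *
foot()"
```

```text
foot [ 0.5048 -0.1606] footz 0.0124 pin tilt [-0.013  0.01 ] err tool mm [0.36 0.38] F [-2.2  2.1 10.3] T [ 0.16  0.33 -0.01] w 0.0147 t 15.25
```

Seated, with 10 N upward at the shoulder. I release the pin and lift clear.

drive_tool(steps=[[1, 0, 0, 0, 0], [0.5, 0, 0, 0, 0], [0.5, 0, 0, 0, 0], [0.5, 0, 0, 0, 0], [0.5, 0, 0, -1, 0], [0.5, -0.1, 0, -2, 0], [0.5, -0.2, 0, -3, 0], [0.5, 0, 0, -3, 0]])

```text
time_s: 16.05
eef_pos: [0.5048, -0.1598, 0.1388]
ee_rot: [-0.002, 0.946, 0.323, -0.037]
ft_force: [0.4, 0.4, -0.3]
width: 0.0425
```

drive_tool(steps=[[0.5, 0, 2, -2, 0], [0.5, -2, 3, -1, 0], [0.5, -2, 3.5, 0, 0], [0.5, -2, 3.5, 0, 0], [0.5, -2, 3.5, 0, 0], [0.5, -2, 3.5, 0, 0], [0.5, -1, 2, 0, 0], [0.5, 0, 0, 0, 0]])

```text
time_s: 16.85
eef_pos: [0.5523, -0.4007, 0.1841]
ee_rot: [0.004, 0.945, 0.325, -0.033]
ft_force: [-0.7, 0.9, 0.0]
width: 0.0425
```

Run:
```python
from h import *
s=arm.read_state(); print(s['time_s'],s['eef_pos'],s['ft_force'])
im=grab_frame('scene')[185:270,205:305,::-1]; t=grab_frame('top')[165:250,230:315,::-1]
cv2.imwrite('pics/f.png',np.hstack([cv2.resize(im[:85,:85],(400,400),interpolation=cv2.INTER_CUBIC),cv2.resize(t,(400,400),interpolation=cv2.INTER_CUBIC)]))
```

```text
16.85 [ 0.55233048 -0.40067147  0.18413721] [-0.67870218  0.91653649  0.03561891]
```

View pics/f.png

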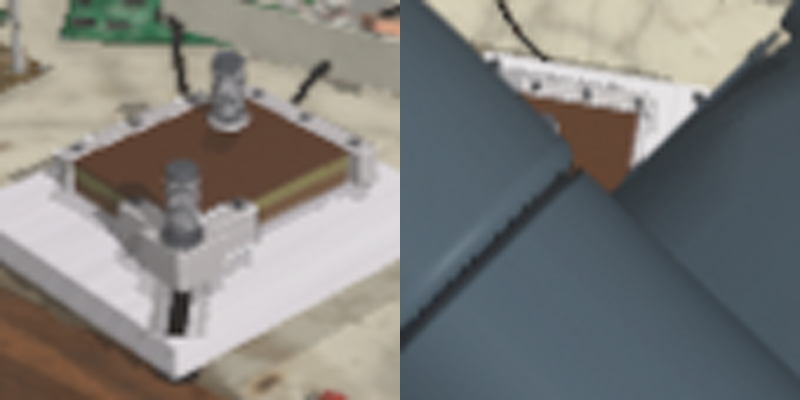

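The scene view shows the pin upright with its shoulder flat on the entry board (crop 230,122), the clamp closed and the pack square. The gripper is clear, so I hand in.

```bash
python3 -c "
from plant import order; print(order.job_done())"
```

```text
the job is handed in; nothing more can be done
None
```

The job is done and handed in at about 17 s of the 67 s allowed; the hand-in gives no verdict.

- **Clamp:** I gripped the post and slid it 20.5 mm. Drag was 6–9 N, then it stopped dead, and I pushed until the wrist read 20.8 N. The force on each single board was not measured.
- **Pin:** I took the thick pin from the block and it went into the hole on the first try, with no measurable resistance. The shoulder seated at about 10 N, well under the 35 N limit.
- **Last checks:** The final scene picture shows the pin upright with its shoulder on the top board. The pack is square against both fences and the clamp is closed. The gripper is clear, at about 0 N. I did not touch the slim pin, flux pot or capacitor, but did not re-measure where they are.

**Disagreements and gaps**
- The arm hid most of the jig in the final top view, so the end state is checked from the scene camera and the forces only.
- The gripper ended up tilted about 0.06 rad after the clamp push. I gripped the pin so it stayed within about 0.02 rad of upright.
- The shoulder seated about 1 mm lower by the tool reading than I had predicted. The likely cause is that I gripped the pin slightly high or low.

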